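# Open the safety-capped tablet bottle in the bench rack

## Task

Open the taller bottle in the bench rack: press its push-and-turn safety cap down, twist it anticlockwise (seen from above) while it is pressed until it comes free, and lift it straight up off the neck. Leave the bottle standing in its rack and everything around it where it is. Finish while still holding the cap level in the gripper, straight above the open mouth and about 6 cm clear of it, so that a tablet can be taken out; do not put the cap down or let go.

Things in the scene. Friction and masses are not known exactly. Their poses are not given: they have to be found in the camera images.
- cap: White round ribbed push-and-turn safety cap on the taller bottle: 52 mm across (53 over the ribs), 32 mm high, 36 g. Origin: centre of its underside (skirt's lower rim), z up. Closed, it stands 112 mm above the bottle's underside, 7 mm above the collar at the foot of the neck, its x axis along the bottle's (within 0.1 rad). Locked unless pressed down.
- cap_top (a point): Centre of the cap's flat top, 32 mm above the cap's origin, about 150 mm above the bench when closed. A spring in the cap pushes it up: 4 N closed, 1.4 N more per mm pressed (about 11.5 N at 5.5 mm).
- cap_lugs (a point): Point on the cap's axis 4 mm above its underside, level with three hidden lugs inside the skirt. Pressed 5 to 6.5 mm (aim at 5.5; hard stop at 7) the lugs pass under hooks on the neck and the cap turns anticlockwise seen from above. From 0.87 to 1.4 rad of turn (aim at 1.15) the lugs are in open gaps and the cap lifts straight off; stop at about 1.5 rad.
- tub: The taller bottle: amber, square 64 x 64 mm, 131 mm high to its mouth, about 300 g, loose in a square well of the rack (1 mm play each side), which keeps it from turning. Origin: centre of its underside, x and y along its sides, z up. Square up to 86 mm, sloping shoulder above, round collar 48 mm across with its top at 105 mm, neck 34 mm across above.
- tub_mouth (a point): Centre of the taller bottle's mouth (rim of the neck), 131 mm above its underside, hidden under the cap until the cap is off.
- rack: Grey bench rack, screwed to the bench, 82 mm (x) x 178 mm (y), 46 mm high, plus a small screw foot at each end (218 mm in all). Two square wells 66 x 66 mm, centred 48 mm either side of its origin along its y, their floors 6 mm above the bench. Origin: centre of its underside. The taller bottle stands in one well and the low bottle in the other.
- low_bottle: Bystander: low square amber bottle 64 x 64 mm, 90 mm high over its plain narrow cap (29 mm across), in the other well of the rack, so its top is 96 mm above the bench. Origin: centre of its underside.
- well_plate: Bystander: white 96-well plate lying on the bench, 85 x 128 mm, 15 mm high. Origin: centre of its underside.
- wire_rack: Bystander: steel wire tube basket on the bench, 103 x 203 mm, 55 mm high. Origin: centre of its underside.
- tip_box: Bystander: closed pipette tip box on the bench, beyond the rack, 85 x 120 mm, 66 mm high. Origin: centre of its underside.
There are look-alikes about, which are no part of the job. Leave any green or orange look-alike of the rack alone.

How it is judged:
By the outcome, as a careful person would: the job done as asked, in the order asked, and still so for the second after the job is handed in, while the arm keeps its last pose, push and grip.
It also fails if it takes over 35 s, if anything falls off the work surface, if the arm or the gripper's body presses on something with over 40 N, if the wrist force passes 120 N, or if a joint passes its speed limit or range.

## Robot

A 6-joint arm with a two-finger parallel gripper is mounted at the origin on the work surface. World frame = base frame: x ahead of the robot, y to its left, z up, the work surface at z = 0. Lengths are in m, angles in rad, forces in N, time in s.
With the tool pointing down it reaches from about 0.25 to 0.725 m from the base axis. Payload 4 kg.
Tool frame: the origin (TCP) lies midway between the tips of the shut fingers; the grasp point (between the pads) lies 19 mm behind it; z points along the fingers, y is the line along which they close (so a half turn about z gives the same grasp; the last joint's range is limited). The gripper opens to 85 mm and grips with 20 to 120 N. Pads are 22 mm wide; open, the fingers measure 114 mm over their backs; the gripper's body (76 mm by 85 mm) begins 54 mm behind the grasp point. The pads swing forward as they close: fully open they stand 13 mm farther back than shut.
Start: joints at [-1.202, 0.241, 0.005, 1.335, 0, 1.571], TCP at [0.18, -0.466, 0.231] pointing down, gripper open.
Joint ranges: [-2.72, 2.72], [-1.05, 1.87], [-1.09, 1.28], [-1.99, 2.15], [-1.42, 1.44], [-3.14, 3.14]. Speed limits (rad/s): [2.79, 2.79, 3.14, 3.14, 3.14, 3.14].

## Interface

Orientations are given as a unit quaternion [x, y, z, w].
In Python, from workcell import get_obs, camera, job_done, silhouettes gives the robot as it stands. The module is installed in compiled form; this text tells all that it offers.
- The arm moves only by the tool drive_tool, never from a script. Its argument "increments" is a list of rows, each a list of 3 entries, a list of its own where there are three numbers: the shift along the world's x, y, z in mm, then the turn, a rotation vector about the world's x, y, z in degrees, then the opening, from 0 (shut) to 1 (fully open). A call has 1 to 8 rows; each row shifts and turns the commanded pose from where the row before left it; what a row does not reach is not made up. A row lasts 1/12 s, in which the tool goes at most 41.7 mm and 7.16 degrees, less where a joint would pass 70% of its speed; a pose out of reach is approached as far as the arm can. A call is refused whole if a number of a shift passes 41.7 or a number of a turn 7.16, either way. A call with a gripper value outside its range is refused whole. The fingers move at their own pace and stop on an object; the grip force is fixed at half the most. Time passes only in rows, so rows that do not move let the fingers close. It gives the time, the measured TCP pose, the force, the opening and the grip force at its end, in the units of the state.
- get_obs(): the state, without advancing time (a new reading comes with each control period).
- camera(name): name is "scene" or "top"; returns a dict with "image" (480x640x3 uint8, red, green, blue), "K" (3x3 intrinsics, pixels), "k1" (the pictures are not rectified: a ray, as slopes to the right and down, at radius r is drawn at 1 + k1 r^2 times it, then the intrinsics apply), "view" (4x4, takes a point from world to camera coordinates). Camera axes: x right, y down, z forward; pixel columns grow to the right and rows downward; lengths in m; the calibration is good to about 2 mm. A picture is of the moment at which its call begins. There is no depth.
- job_done(): hands the job in; it is judged then, once.
Trained networks look in a picture, given as the dict that the camera call returned (one of the last four; its "shot" number tells which), for a name from the list of things; names that differ only in an ending like _2 or _b are one class to them, and where a whole thing is asked for, a point or a joint stands for the part that bears it (a point fixed in the world has none). Each returns a list of dicts, best first, with "conf" (0 to 1); they miss things now and then, are a little off and sometimes report something else, mostly with a low value. They report only what shows in the picture. A call takes as long as a camera call. They do not tell look-alikes from the thing itself.
- silhouettes(query, picture): "region" (480x640 bool, what is visible of it) and "bbox" ([left, top, right, bottom] in pixels, round what is visible of it).
The state is a dict: "clock": time; "joint_pos": joint angles; "joint_vel": joint speeds; "tau": joint torques, N m; "eef_pos": TCP position; "tool_rot": TCP orientation; "ft_force": force on the tool from outside, world axes, zero at the start; "ft_torque": the same for the moment, N m; "grip_width": finger opening in m; "grasp_force": force on a finger pad.
Only numpy, scipy, OpenCV 4.12 (cv2) and the standard library are available. Lean on these libraries where they do the work, as an engineer would, in place of code of your own. Each camera call takes 0.05 s, during which the arm holds its last target. There are 200 camera calls.

## Working session

There is one attempt and no reset: what is moved stays moved. The work goes in short steps, Python scripts to look and compute and a tool call to move; the robot and the scene stay as the last step left them, time stands still between calls to the robot, and variables do not carry over. Pictures are saved under pics/ and viewed, at most 10 in all, crops included, and the job is handed in when it is done.

Besides the shell and the picture viewer there is one more tool, called as name(argument=value, ...) on one line, values as JSON. drive_tool: Moves the arm, as the interface text tells. Its arguments: {"type":"object","properties":{"increments":{"type":"array"}},"required":["increments"]}

```bash
mkdir -p pics
cat > h.py <<'E'
import numpy as np, cv2
from workcell import get_obs, camera, job_done, silhouettes
def ray(p,u,v):
    K=p["K"];k=float(p["k1"]);d=np.array([(u-K[0][2])/K[0][0],(v-K[1][2])/K[1][1]]);s=d.copy()
    for _ in range(30): s=d/(1+k*(s@s))
    V=np.array(p["view"]);R=V[:3,:3];t=V[:3,3]
    r=R.T@np.array([s[0],s[1],1]);return -R.T@t, r/np.linalg.norm(r)
def proj(p,X):
    V=np.array(p["view"]);c=(V[:3,:3]@np.atleast_2d(X).T).T+V[:3,3];s=c[:,:2]/c[:,2:]
    s=s*(1+float(p["k1"])*(s**2).sum(1,keepdims=True));K=np.array(p["K"])
    return s@K[:2,:2].T+K[:2,2]
def atz(p,u,v,z):
    o,r=ray(p,u,v);return o+r*(z-o[2])/r[2]
def tri(rs):
    A=np.zeros((3,3));b=np.zeros(3)
    for o,r in rs: P=np.eye(3)-np.outer(r,r);A+=P;b+=P@o
    X=np.linalg.solve(A,b);return X,[np.linalg.norm((np.eye(3)-np.outer(r,r))@(X-o)) for o,r in rs]
E
python3 - <<'E'
from h import *
o=get_obs();print(o["clock"],o["eef_pos"],o["tool_rot"],o["grip_width"])
for n in("scene","top"):
    p=camera(n);cv2.imwrite(f"pics/{n}1.png",p["image"][:,:,::-1]);print(n,ray(p,320,240),p["k1"])
    for q in("cap","tub","rack","low_bottle"):
        for s in silhouettes(q,p): 
            m=s["region"];ys,xs=np.nonzero(m);print(q,round(s["conf"],2),s["bbox"],xs.mean().round(1),ys.mean().round(1),m.sum())
E
```

```text
0.0 [ 0.18002486 -0.46578068  0.23040383] [ 9.83044272e-01  1.83365249e-01 -1.88084662e-04 -1.05315779e-03] 0.08548430181935655
scene (array([ 1.49414153, -0.27285383,  0.91855681]), array([-0.73552672,  0.24464255, -0.63178356])) 0.016694070971522694
cap 0.66 [336.7, 229.4, 361.9, 249.6] 349.1 239.0 459
tub 0.58 [334.1, 245.1, 362.3, 276.9] 347.1 261.3 732
rack 0.97 [321.2, 252.7, 404.7, 292.1] 363.9 277.3 1505
rack 0.85 [242.5, 220.8, 321.2, 265.4] 281.1 242.3 2197
rack 0.85 [405.1, 176.7, 474.9, 200.7] 439.8 188.6 1607
rack 0.83 [419.4, 286.8, 510.9, 332.9] 465.1 309.9 3167
rack 0.61 [331.8, 247.2, 362.6, 273.5] 347.4 261.1 741
rack 0.6 [339.0, 195.5, 403.8, 235.7] 372.3 215.0 1765
rack 0.51 [283.8, 316.3, 339.2, 367.7] 310.9 341.7 2566
low_bottle 0.56 [370.5, 243.1, 402.0, 272.9] 384.3 258.7 656
top (array([0.35147059, 0.04098961, 1.53207074]), array([ 0.13313454,  0.00202647, -0.9910959 ])) -0.16213251840635562
tub 0.81 [283.3, 212.4, 310.3, 236.6] 299.3 228.9 313
rack 0.93 [102.6, 303.4, 179.0, 355.7] 139.8 329.7 2504
rack 0.91 [182.7, 129.7, 255.4, 175.3] 217.5 151.6 2325
rack 0.86 [302.4, 273.1, 389.1, 308.7] 346.1 289.0 2407
rack 0.81 [241.8, 204.7, 322.5, 243.3] 280.9 226.2 929
rack 0.79 [198.4, 285.3, 280.4, 321.9] 237.3 303.2 2322
low_bottle 0.9 [243.9, 204.9, 275.4, 231.3] 261.5 218.8 636
```

View pics/scene1.png

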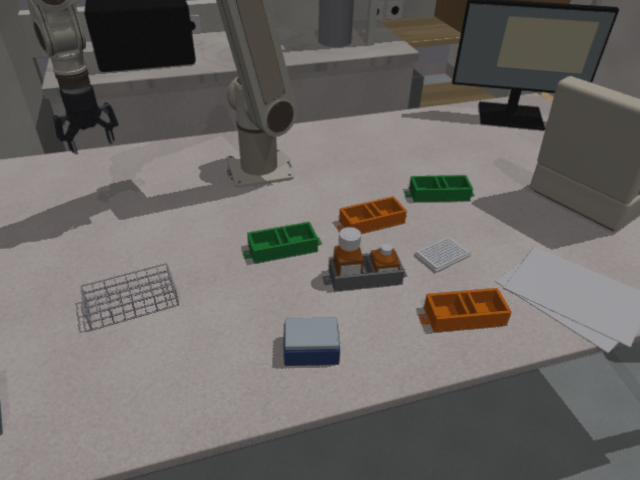

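View pics/top1.png

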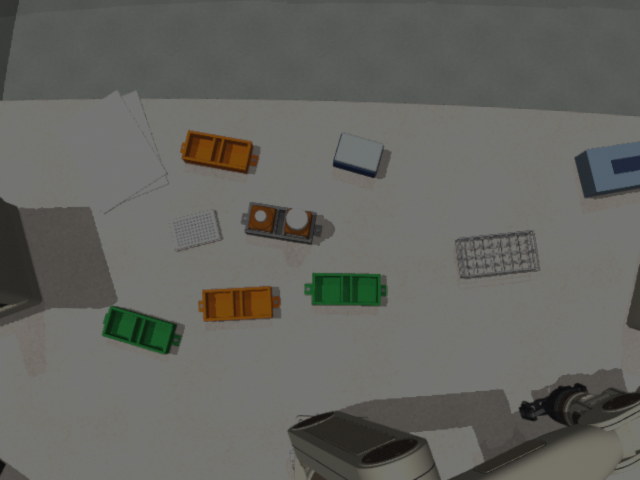

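The one grey rack shows at scene (365,270) and top (281,224). It holds the taller bottle, with a wide white cap at scene (349,239) and top (297,217), and the low bottle at scene (385,258) and top (261,218). The other four racks are green or orange, and empty. I'll confirm this in a crop and measure it.

```bash
cat > m.py <<'E'
from h import *
from scipy.optimize import least_squares
ps={n:camera(n) for n in("scene","top")}
win={"scene":(325,220,375,258),"top":(280,198,322,238)}
S=8;crops=[];M={}
for n,p in ps.items():
    l,t,r,b=win[n];im=p["image"][t:b,l:r];big=cv2.resize(im,None,fx=S,fy=S,interpolation=cv2.INTER_CUBIC)
    hsv=cv2.cvtColor(big,cv2.COLOR_RGB2HSV)
    print(n,"val",im[im.shape[0]//2,::4].tolist())
    crops.append(big);M[n]=(big,hsv)
H=max(c.shape[0] for c in crops)
cv2.imwrite("pics/crop1.png",np.hstack([np.pad(c,((0,H-c.shape[0]),(0,0),(0,0))) for c in crops])[:,:,::-1])
p=ps["top"]
for s in silhouettes("rack",p):
    b=s["bbox"]
    if 230<b[0]<250 and b[1]<230:
        c=cv2.findContours(s["region"].astype(np.uint8),0,2)[0];c=np.vstack(c)[:,0].astype(np.float32)
        # hull of the rack in the plane z=.046
        X=np.array([atz(p,u,v,.046)[:2] for u,v in c],np.float32);print("rack",cv2.minAreaRect(X))
E
python3 m.py
```

```text
scene val [[150, 142, 140], [151, 144, 141], [153, 146, 143], [149, 142, 140], [89, 88, 87], [134, 132, 132], [152, 151, 155], [150, 150, 153], [131, 130, 132], [138, 132, 129], [149, 142, 140], [149, 142, 139], [150, 141, 139]]
top val [[43, 43, 42], [56, 57, 56], [115, 115, 114], [115, 115, 114], [115, 116, 115], [115, 115, 114], [115, 116, 114], [67, 53, 45], [45, 40, 36], [74, 71, 68], [84, 80, 76]]
rack ((0.5914775729179382, 0.14739283919334412), (0.21147970855236053, 0.08646853268146515), 81.20047760009766)
```

View pics/crop1.png

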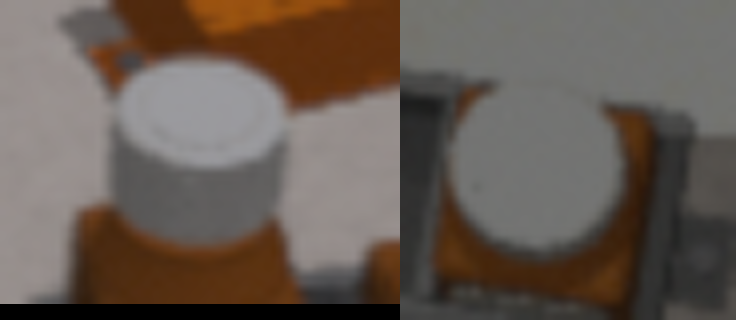

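The crop confirms it: a wide white ribbed cap on the taller amber bottle in the grey rack. The cap's top-face centre is at scene ≈(350,234) and top ≈(297,219). Next I triangulate with a cylinder fit.

```bash
cat > fit.py <<'E'
from h import *
from scipy.optimize import least_squares
def bb(p,u):
    return [u[:,0].min(),u[:,1].min(),u[:,0].max(),u[:,1].max()]
def fitcap(ps,obs,x0,r=.0262,h=.032):
    a=np.linspace(0,2*np.pi,180);c=np.c_[r*np.cos(a),r*np.sin(a),0*a]
    f=lambda X:np.concatenate([np.array(bb(ps[n],proj(ps[n],np.vstack([c+X,c+X-[0,0,h]])))) [k]-o for n,(o,k) in obs.items()])
    return least_squares(f,x0)
E
python3 - <<'E'
from fit import *
ps={n:camera(n) for n in("scene","top")}
g=lambda x,o:(x+.5)/8-.5+o
X,e=tri([ray(ps["scene"],g(203,325),g(111,220)),ray(ps["top"],g(137,280),g(168,198))]);print("tri",X,e)
# extents of the white blobs by threshold, sub-pixel
obs={"scene":(np.array([g(112,325),g(55,220),g(288,325),g(247,220)]),[0,1,2,3])}
obs["top"]=(np.array([g(50,280),g(82,198),g(225,280)]),[0,1,2])
r=fitcap(ps,obs,X);print("fit",r.x,r.fun.round(2))
# low bottle cap and rack check
print("pix of fitted top",[proj(p,r.x)[0] for p in ps.values()])
p=ps["top"]
for a in(-8.8,):
    R=np.deg2rad(a);y=np.array([-np.sin(R),np.cos(R)])
    print("expect low bottle top pix",proj(p,[*(r.x[:2]+.096*y),.096]))
print(get_obs()["ft_force"],get_obs()["joint_pos"])
E
```

```text
tri [0.58931711 0.10270487 0.14497921] [np.float64(0.0007372372960751745), np.float64(0.0007372372960751273)]
fit [0.58963012 0.10259311 0.14608171] [-0.39  0.07  0.02 -0.05 -0.12 -0.12 -0.24]
pix of fitted top [array([349.65751268, 233.1792024 ]), array([296.43606044, 218.25527194])]
expect low bottle top pix [[259.9618068  214.99344652]]
[-0.71279134  0.33845454  0.26183511] [-1.20200783e+00  2.40550799e-01  5.00759916e-03  1.33516107e+00
  3.24692520e-06  1.57079380e+00]
```

drive_tool(increments=[[[24,33,0],[0,0,0],1],[[24,33,0],[0,0,0],1],[[24,33,0],[0,0,0],1],[[24,33,0],[0,0,0],1],[[24,33,0],[0,0,0],1],[[24,33,0],[0,0,0],1],[[24,33,0],[0,0,0],1],[[24,33,0],[0,0,0],1]])

```text
clock: 1.42
eef_pos: [0.3731, -0.2007, 0.2317]
tool_rot: [0.983, 0.183, 0.0, 0.0]
ft_force: [1.4, 0.0, -0.7]
grip_width: 0.0853
grasp_force: 0.0
```

drive_tool(increments=[[[24,33,0],[0,0,0],1],[[24,33,0],[0,0,0],1],[[24,33,0],[0,0,0],1],[[24,33,0],[0,0,0],1],[[24,33,0],[0,0,0],1],[[24,33,0],[0,0,0],1],[[24,33,0],[0,0,0],1],[[0,0,0],[0,0,0],1]])

```text
clock: 2.08
eef_pos: [0.5438, 0.0344, 0.2303]
tool_rot: [0.982, 0.187, 0.001, -0.001]
ft_force: [2.0, -0.4, -0.2]
grip_width: 0.0853
grasp_force: 0.0
```

```bash
python3 -c "
from h import *
o=get_obs();print(o)"
```

```text
{'clock': 2.0833, 'joint_pos': array([6.17911212e-02, 3.28722066e-01, 1.22432909e-01, 1.36233002e+00,
       2.48656954e-03, 2.82750671e+00]), 'joint_vel': array([-0.07400434, -0.05380967, -0.08279581,  0.03828642, -0.06470092,
       -0.06623458]), 'tau': array([  2.14602157, -41.67525887,  25.86901546,   0.14950953,
         0.28518006,   0.40231906]), 'eef_pos': array([0.54378924, 0.03440029, 0.23034873]), 'tool_rot': array([ 0.98238988,  0.1868352 ,  0.00123634, -0.00109645]), 'ft_force': array([ 1.99047836, -0.40993379, -0.18338148]), 'ft_torque': array([-0.02081861, -0.00110226, -0.0642709 ]), 'grasp_force': 0.0, 'grip_width': 0.08526921148373866}
```

drive_tool(increments=[[[23,34,0],[0,0,5],1],[[23,34,0],[0,0,5],1],[[0,0,-25],[0,0,0],1],[[0,0,-25],[0,0,0],1],[[0,0,0],[0,0,0],1],[[0,0,0],[0,0,0],1]])

```text
clock: 2.58
eef_pos: [0.5848, 0.0963, 0.1798]
tool_rot: [0.963, 0.268, -0.002, -0.0]
ft_force: [-0.0, -0.5, 0.0]
grip_width: 0.0857
grasp_force: 0.0
```

Run:
```python
from fit import *
o=get_obs();print(o["eef_pos"],o["tool_rot"],o["ft_force"],o["joint_pos"][5])
ps={n:camera(n) for n in("scene","top")}
C=[]
for n,(l,t,r,b) in {"scene":(315,190,385,270),"top":(270,190,340,250)}.items():
    im=ps[n]["image"].copy();c=cv2.resize(im[t:b,l:r],None,fx=5,fy=5,interpolation=cv2.INTER_CUBIC)
    for X,col in(([.59,.1022,.15],(255,0,0)),(o["eef_pos"],(0,255,0))):
        u=(proj(ps[n],X)[0]-[l,t]+.5)*5-.5;cv2.circle(c,tuple(int(v) for v in u),4,col,-1)
    C.append(np.pad(c,((0,400-c.shape[0]),(0,0),(0,0))))
cv2.imwrite("pics/al.png",np.hstack(C)[:,:,::-1])
```

```text
[0.58476266 0.09634627 0.17981656] [ 9.63300740e-01  2.68414481e-01 -2.30198881e-03 -2.26167704e-04] [-0.03580795 -0.49399501  0.01444368] 2.7614169230482193
```

View pics/al.png

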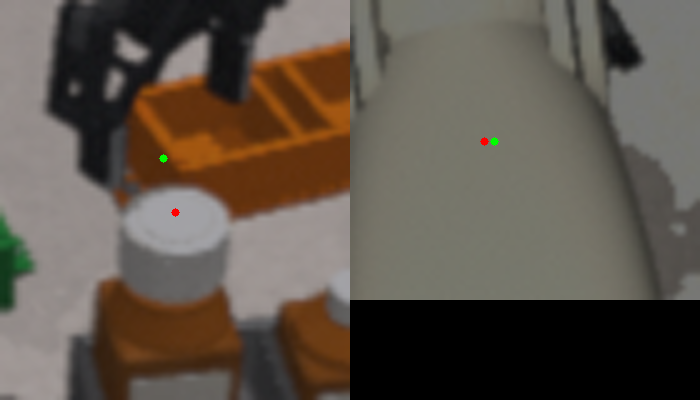

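The crop shows the cap's top at scene crop (175,217), on the red estimate. The TCP (green) is about 5–6 mm short in x and y, so I'll correct that and go down.

drive_tool(increments=[[[5.2,5.9,0],[0,0,0],1],[[0,0,-20],[0,0,0],1],[[0,0,-20],[0,0,0],1],[[0,0,0],[0,0,0],1],[[0,0,0],[0,0,0],1]])

```text
clock: 3.1
eef_pos: [0.5914, 0.1024, 0.1418]
tool_rot: [0.963, 0.268, -0.0, -0.0]
ft_force: [0.1, 0.5, 0.2]
grip_width: 0.0856
grasp_force: 0.0
```

drive_tool(increments=[[[-1,0,-15],[0,0,0],1],[[0,0,-15],[0,0,0],1],[[0,0,0],[0,0,0],1],[[0,0,0],[0,0,0],1],[[0,0,0],[0,0,0],1]])

```text
clock: 3.52
eef_pos: [0.5917, 0.1027, 0.1133]
tool_rot: [0.963, 0.268, 0.001, 0.0]
ft_force: [0.9, -0.4, -0.7]
grip_width: 0.0853
grasp_force: 0.0
```

drive_tool(increments=[[[0,0,0],[0,0,0],0.5],[[0,0,0],[0,0,0],0.5],[[0,0,0],[0,0,0],0],[[0,0,0],[0,0,0],0],[[0,0,0],[0,0,0],0],[[0,0,0],[0,0,0],0],[[0,0,0],[0,0,0],0],[[0,0,0],[0,0,0],0]])

```text
clock: 4.18
eef_pos: [0.5912, 0.1024, 0.112]
tool_rot: [0.963, 0.268, 0.001, 0.0]
ft_force: [0.9, -1.1, 5.3]
grip_width: 0.051
grasp_force: 61.6
```

```bash
python3 -c "
from h import *
o=get_obs();print(o)"
```

```text
{'clock': 4.1833, 'joint_pos': array([ 1.71691221e-01,  5.07526612e-01,  8.01180721e-02,  1.14165674e+00,
       -3.55746340e-04,  2.77017915e+00]), 'joint_vel': array([ 6.82877367e-04,  2.53534711e-03, -6.45702868e-05, -2.31239690e-03,
        3.82440547e-04,  1.27790635e-03]), 'tau': array([ 9.34363883e-01, -4.52364135e+01,  2.16022682e+01,  3.28149302e-01,
        4.11597965e-01, -5.88825369e-04]), 'eef_pos': array([0.59115763, 0.1023962 , 0.11195943]), 'tool_rot': array([9.63355337e-01, 2.68226981e-01, 8.43478822e-04, 2.63275568e-04]), 'ft_force': array([ 0.85904267, -1.05849369,  5.30332722]), 'ft_torque': array([-0.26846738, -0.21111276, -0.01322852]), 'grasp_force': 61.590058188303374, 'grip_width': 0.05102205850636304}
```

drive_tool(increments=[[[0,0,-2],[0,0,0],0],[[0,0,-2],[0,0,0],0],[[0,0,0],[0,0,0],0],[[0,0,0],[0,0,0],0],[[0,0,0],[0,0,0],0]])

```text
clock: 4.6
eef_pos: [0.5913, 0.1023, 0.1087]
tool_rot: [0.963, 0.268, 0.001, 0.0]
ft_force: [0.3, -2.0, 9.9]
grip_width: 0.0512
grasp_force: 62.0
```

drive_tool(increments=[[[0,0,0],[0,0,0],0]])

```text
clock: 4.68
eef_pos: [0.5913, 0.1023, 0.1087]
tool_rot: [0.963, 0.268, 0.001, 0.0]
ft_force: [-1.1, -2.2, 9.3]
grip_width: 0.051
grasp_force: 62.0
```

drive_tool(increments=[[[0,0,0],[0,0,0],0]])

```text
clock: 4.77
eef_pos: [0.5914, 0.1024, 0.1088]
tool_rot: [0.963, 0.268, 0.001, 0.0]
ft_force: [-0.0, -1.5, 8.4]
grip_width: 0.0509
grasp_force: 62.0
```

drive_tool(increments=[[[0,0,-2.2],[0,0,0],0],[[0,0,0],[0,0,0],0],[[0,0,0],[0,0,0],0],[[0,0,0],[0,0,0],0]])

```text
clock: 5.1
eef_pos: [0.5914, 0.1023, 0.1071]
tool_rot: [0.963, 0.268, 0.001, 0.0]
ft_force: [-0.7, -2.8, 11.4]
grip_width: 0.051
grasp_force: 62.3
```

drive_tool(increments=[[[0,0,0],[0,0,0],0]])

```text
clock: 5.18
eef_pos: [0.5914, 0.1023, 0.1071]
tool_rot: [0.963, 0.268, 0.001, 0.0]
ft_force: [-1.5, -1.7, 11.0]
grip_width: 0.0509
grasp_force: 62.3
```

drive_tool(increments=[[[0,0,0],[0,0,0],0]])

```text
clock: 5.27
eef_pos: [0.5914, 0.1023, 0.1071]
tool_rot: [0.963, 0.268, 0.001, 0.0]
ft_force: [-1.0, -2.5, 11.1]
grip_width: 0.0512
grasp_force: 62.3
```

drive_tool(increments=[[[0,0,-0.5],[0,0,0],0],[[0,0,0],[0,0,0],0],[[0,0,0],[0,0,4],0],[[0,0,0],[0,0,4],0],[[0,0,0],[0,0,4],0],[[0,0,0],[0,0,0],0],[[0,0,0],[0,0,0],0]])

```text
clock: 5.85
eef_pos: [0.5918, 0.103, 0.1069]
tool_rot: [0.93, 0.368, 0.002, 0.0]
ft_force: [0.5, -0.6, 12.3]
grip_width: 0.0509
grasp_force: 62.3
```

```bash
python3 -c "
from h import *
o=get_obs();print(o)"
```

```text
{'clock': 5.85, 'joint_pos': array([1.72090106e-01, 5.11275957e-01, 7.21661435e-02, 1.12752242e+00,
       5.00450729e-04, 2.56043098e+00]), 'joint_vel': array([ 0.00060765,  0.00051253, -0.00111382,  0.00120707, -0.0008143 ,
        0.00526369]), 'tau': array([ 3.02505009e-01, -4.12740827e+01,  1.97833818e+01, -2.76714005e-01,
        1.24503896e-01,  2.98321503e-02]), 'eef_pos': array([0.59182328, 0.10301855, 0.10686443]), 'tool_rot': array([9.29908637e-01, 3.67784624e-01, 2.08946947e-03, 1.77880704e-04]), 'ft_force': array([ 0.51605579, -0.56449358, 12.30206603]), 'ft_torque': array([-1.07396498e-01,  1.32065136e-01, -1.07678988e-04]), 'grasp_force': 62.2634024299623, 'grip_width': 0.050940529177090334}
```

drive_tool(increments=[[[0,0,0],[0,0,6],0],[[0,0,0],[0,0,6],0],[[0,0,0],[0,0,6],0],[[0,0,0],[0,0,6],0],[[0,0,0],[0,0,0],0],[[0,0,0],[0,0,0],0]])

```text
clock: 6.35
eef_pos: [0.5916, 0.1031, 0.1068]
tool_rot: [0.833, 0.553, 0.002, 0.0]
ft_force: [-1.1, -0.7, 11.7]
grip_width: 0.0508
grasp_force: 62.3
```

```bash
python3 -c "
from h import *
o=get_obs();print(o['ft_torque'],o['joint_pos'])"
```

```text
[-0.06299129  0.22997735  0.10677991] [1.72209932e-01 5.11321111e-01 7.20430932e-02 1.12772675e+00
 6.03732740e-04 2.14151038e+00]
```

drive_tool(increments=[[[0,0,0],[0,0,6],0],[[0,0,0],[0,0,6],0],[[0,0,0],[0,0,6],0],[[0,0,0],[0,0,6],0],[[0,0,0],[0,0,6],0],[[0,0,0],[0,0,0],0],[[0,0,0],[0,0,0],0]])

```text
clock: 6.93
eef_pos: [0.5917, 0.1031, 0.1068]
tool_rot: [0.662, 0.75, 0.002, 0.001]
ft_force: [-1.5, -0.3, 11.5]
grip_width: 0.0512
grasp_force: 62.3
```

```bash
python3 -c "
from h import *
o=get_obs();print(o['ft_torque'],o['joint_pos'])"
```

```text
[-0.09977906  0.21498041  0.04232156] [1.72204271e-01 5.11308549e-01 7.20450582e-02 1.12769404e+00
 6.02264926e-04 1.61792941e+00]
```

Turned 66° (1.15 rad) with almost no moment about z. Now a slow lift, watching the force.

drive_tool(increments=[[[0,0,3],[0,0,0],0],[[0,0,3],[0,0,0],0],[[0,0,3],[0,0,0],0],[[0,0,0],[0,0,0],0],[[0,0,0],[0,0,0],0],[[0,0,0],[0,0,0],0]])

```text
clock: 7.43
eef_pos: [0.5905, 0.1029, 0.1133]
tool_rot: [0.662, 0.75, 0.0, -0.0]
ft_force: [0.5, 0.9, 2.5]
grip_width: 0.0511
grasp_force: 62.3
```

drive_tool(increments=[[[0,0,2],[0,0,0],0],[[0,0,2],[0,0,0],0],[[0,0,0],[0,0,0],0],[[0,0,0],[0,0,0],0]])

```text
clock: 7.77
eef_pos: [0.5899, 0.1023, 0.117]
tool_rot: [0.662, 0.75, -0.001, -0.0]
ft_force: [-0.1, -0.3, -0.6]
grip_width: 0.0511
grasp_force: 62.3
```

drive_tool(increments=[[[0,0,5],[0,0,0],0],[[0,0,5],[0,0,0],0],[[0,0,5],[0,0,0],0],[[0,0,5],[0,0,0],0],[[0,0,5],[0,0,0],0],[[0,0,0],[0,0,0],0],[[0,0,0],[0,0,0],0]])

```text
clock: 8.35
eef_pos: [0.5908, 0.1026, 0.1433]
tool_rot: [0.662, 0.75, 0.0, 0.0]
ft_force: [0.0, -1.1, 0.6]
grip_width: 0.0512
grasp_force: 62.3
```

drive_tool(increments=[[[0,0,8],[0,0,0],0],[[0,0,8],[0,0,0],0],[[0,0,8],[0,0,0],0],[[0,0,8],[0,0,0],0],[[0,0,8],[0,0,0],0],[[0,0,8],[0,0,0],0],[[0,0,0],[0,0,0],0],[[0,0,0],[0,0,0],0]])

```text
clock: 9.02
eef_pos: [0.5909, 0.1026, 0.1914]
tool_rot: [0.662, 0.75, 0.001, 0.0]
ft_force: [0.2, -0.2, -0.6]
grip_width: 0.0506
grasp_force: 62.3
```

drive_tool(increments=[[[0,0,0],[0,0,0],0],[[0,0,0],[0,0,0],0],[[0,0,0],[0,0,0],0]])

```text
clock: 9.27
eef_pos: [0.5901, 0.1024, 0.1899]
tool_rot: [0.662, 0.75, -0.001, -0.0]
ft_force: [0.3, -0.2, -0.3]
grip_width: 0.0513
grasp_force: 62.4
```

Run:
```python
from fit import *
o=get_obs();print(o["clock"],o["eef_pos"],o["tool_rot"],o["ft_force"],o["grip_width"])
p=camera("scene");l,t,r,b=305,160,415,300
c=cv2.resize(p["image"][t:b,l:r],None,fx=4,fy=4,interpolation=cv2.INTER_CUBIC)
for X,col in(([.59,.1025,.137],(255,0,0)),([.59,.1025,.197],(0,255,0)),([.59,.1025,.229],(0,0,255))):
    u=(proj(p,X)[0]-[l,t]+.5)*4-.5;cv2.circle(c,tuple(int(v) for v in u),3,col,-1)
cv2.imwrite("pics/end.png",c[:,:,::-1])
```

```text
9.2667 [0.59005997 0.10244108 0.18993589] [ 6.61779450e-01  7.49698299e-01 -5.10822253e-04 -3.99038671e-04] [ 0.27898309 -0.24707742 -0.3458644 ] 0.051315900085832235
```

View pics/end.png

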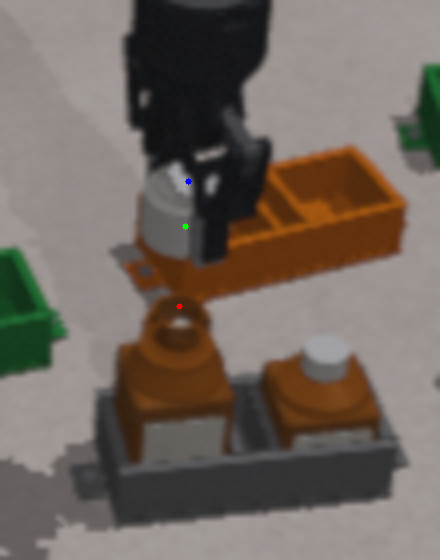

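The picture shows the cap held level at crop ≈(183,210), directly above the open neck at (178,308). The bottle stands in its rack and the low bottle has not moved.

```bash
python3 -c "
from workcell import job_done
print(job_done())"
```

```text
the job is handed in; nothing more can be done
None
```

The taller bottle is open: I pressed the cap, turned it about 66° anticlockwise and lifted it off. It is held level about 6 cm above the mouth, and the bottle is still standing in its rack. I handed the job in after about 9 s of robot time and got no verdict back.

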